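# Hold a glass line standard in the beam of an optical micrometer

## Robot

A 6-joint arm with a two-finger parallel gripper is mounted at the origin on the work surface. World frame = base frame: x ahead of the robot, y to its left, z up, the work surface at z = 0. Lengths are in m, angles in degrees, forces in N, time in s.
With the tool pointing down it reaches from about 0.4 to 0.925 m from the base axis. Payload 12.5 kg.
Tool frame: the origin (TCP) lies at the very end of the fingers, on their centre line; the grasp point (between the pads) lies 19 mm behind it (robot.grip_depth is the distance from the TCP to the grasp point, in m); z points along the fingers, y is the line along which they close (so a half turn about z gives the same grasp; the last joint's range is limited). The gripper opens to 95 mm and grips with 3 to 60 N. Pads are 20 mm wide; open, the fingers measure 119 mm over their backs; the gripper's body (75 mm by 180 mm) begins 59 mm behind the grasp point.
Start: joints at [-74.92, 28.126, 89.318, -0, 62.55, -6.05], TCP at [0.225, -0.583, 0.215] pointing down, gripper open.
Joint ranges: [-177.58, 177.58], [-47.91, 125.51], [2.72, 160], [-65.01, 245.01], [3.68, 167.84], [-153.87, 153.87]. Speed limits (degrees/s): [127.2, 127.2, 159.86, 180, 180, 180].

## Interface

Orientations are given as [roll, pitch, yaw] about the fixed x, y, z axes, in that order (R = Rz(yaw) Ry(pitch) Rx(roll)).
In Python, from bench import status, eyes, order, robot gives the robot as it stands. The module is installed in compiled form; this text tells all that it offers.
- The arm moves only by the tool step_arm, never from a script. Its argument "motion" is one flat list of numbers, 6 for each row, row after row: the shift along the world's x, y, z as a fraction of full scale, then the turn, a rotation vector about the world's x, y, z as a fraction of full scale. A call has exactly 10 rows; each row is the pose to reach, as a shift and turn from the pose commanded when the call began, turning the shorter way round; what a row does not reach only later rows make up. Full scale, the value 1, is 300 mm for a shift and pi rad for a turn. A row lasts 1/8 s, in which the tool goes at most 62.5 mm and 10.7 degrees, less where a joint would pass 70% of its speed; a pose out of reach is approached as far as the arm can. A call with a number of a shift or a turn outside -1 to 1 is refused whole. A call with a gripper value outside its range is refused whole. "gripper" is the opening, from 0 (shut) to 1 (fully open), set as the call begins (left out, the last holds). The fingers move at their own pace and stop on an object; "grip_force" is the grip in N (left out, the last holds). Time passes only in rows, so rows that repeat a pose let the fingers close, or fill a call up. It gives the time, the measured TCP pose, the force, the opening and the grip force at its end, in the units of the state.
- status.sense(): the state, without advancing time (a new reading comes with each control period).
- eyes.read_camera(name): name is "scene" or "side" or "wrist"; returns the picture (420x560x3 uint8, blue, green, red); there is no depth.
- eyes.camera_info(name): a dict with "intrinsics" (3x3 intrinsics, pixels), "k1" (the pictures are not rectified: a ray, as slopes to the right and down, at radius r is drawn at 1 + k1 r^2 times it, then the intrinsics apply), "rvec" (rotation vector, rad) and "tvec" (3), from world to camera coordinates, as OpenCV has them. Camera axes: x right, y down, z forward; pixel columns grow to the right and rows downward; lengths in m; the calibration is good to about 2 mm. A picture is of the moment at which its call begins: read the wrist's pose just before it. camera_info takes no time and is no camera call; for the wrist camera it gives the pose at the moment of the call.
- order.close_job(): hands the job in; it is judged then, once.
The state is a dict: "clock": time; "joint_pos": joint angles; "joint_vel": joint speeds; "effort": joint torques, N m; "tcp_pos": TCP position; "orientation": TCP orientation; "ft_force": force on the tool from outside, world axes, zero at the start; "torque": the same for the moment, N m; "finger_gap": finger opening in m; "finger_force": force on a finger pad.
Only numpy, scipy, OpenCV 4.12 (cv2) and the standard library are available. Lean on these libraries where they do the work, as an engineer would, in place of code of your own. Each camera call takes 0.05 s, during which the arm holds its last target. There are 200 camera calls.

## Task

Draw the glass line standard with the green top edge straight up out of its slot in the white rack, gripping it only by its two narrow frosted side edges and never touching its clear window, and hold it in the light path of the optical gauge: upright, midway between the two heads, its chrome line pattern centred on the lenses and its clear faces square to the light. Do not touch the gauge with the glass or the arm, leave the other two standards in their slots and everything else on the bench where it is. Finish while holding the glass still in the light, carried by the fingers alone.

Things in the scene. Friction and masses are not known exactly. Their poses are not given: they have to be found in the camera images.
- green_std: glass plate to handle, green-painted top edge: 8 mm thick (its x), 44 mm wide (y), 80 mm high (z), 70 g. Origin: underside centre. Its narrow side faces (y = +-22 mm, full height) and the 7 mm of glass next to each are frosted: grip only there, closing along y. Stands in one of three rack slots, axes as the rack; its upper 50 mm is free above the combs. The same if turned half round about z
- green_window: the clear polished middle of green_std, 30 mm wide (its y), 78 mm high, through the full thickness; same origin and axes as green_std. No finger may touch it
- green_pattern (a point): centre of the chrome line pattern (18 mm high, 18 mm wide) on green_std's window, 25 mm above the underside, on the glass's middle; axes as green_std
- orange_std: glass line standard of the same make and size as green_std, also standing in the rack, its top edge orange; leave it in its slot; origin under its centre
- blue_std: glass line standard of the same make and size as green_std, also standing in the rack, its top edge blue; leave it in its slot; origin under its centre
- rack: fixed rack, origin underside centre: base 150 (x) x 70 x 10 mm and two white combs (17 to 32 mm either side in y), tops 40 mm up. Upright slots at x = -48, -24, 0, 24, 48 mm; the standards stand in the end and middle ones, on the base 10 mm up, tops 90 mm up. Slots 9.5 x 45.5 mm: 0.75 mm play all round
- gauge: fixed optical micrometer, origin underside centre: base 80 x 310 mm (y the long way), 22 mm high, and two grey heads 64 (x) x 72 (y) mm, tops 116 mm above the bench, lens faces at y = +-70 mm: a clear 140 mm gap. Light runs along y from the green-lit lens (+y head) to the dark lens, both 34 mm across
- beam (a point): middle of the light path: midway between the gauge's heads, 75 mm above the bench; axes as the gauge, so the light runs along its y
- v_block: steel V-block, 60 x 44 x 44 mm, origin under its centre; leave it where it is
- caliper: digital caliper lying flat, 205 x 65 x 12 mm, steel beam along its x, black slide; origin under the middle of the beam; leave it where it is
- screwdriver: red-handled screwdriver lying flat along its x, 170 mm long; origin on the bench under its middle; leave it where it is
- bushing: flanged brass bushing, 48 mm across, 38 mm high, origin under its centre; leave it where it is
- cleaner: amber bottle of cleaning fluid, 54 mm across, 140 mm high, origin under its centre; leave it where it is
- paste_jar: cream-coloured jar of lapping paste, 64 mm across, 55 mm high, origin under its centre; leave it where it is
Not all that is in view belongs to the job. What is shaped like the green_std but purple is not meant.

How it is judged (in metres and radians):
On the way:
1. the green standard is drawn up out of its slot, upright, between the fingers (z of green_std in the frame of rack above 0.045 m and angle between green_std's own z axis and vertical below 0.2 rad and contact force between the fingers and green_std above 1 N and contact force between the fingers and green_window below 0.3 N), for 0.2 s.
At the end, for the whole second after the job is handed in: Fingers hold the green standard still by its frosted edges, pattern within 6 mm of the light axis and 15 mm of midway between the heads, square and upright within 0.12 rad, touching neither gauge nor rack; the other two standards stand in their slots, within 8 mm of where they were (x of green_pattern in the frame of beam between -0.006 and 0.006 m and z of green_pattern in the frame of beam between -0.006 and 0.006 m and y of green_pattern in the frame of beam between -0.015 and 0.015 m and angle between the x axis of green_std and the y axis of beam, either way round below 0.12 rad and angle between green_std's own z axis and vertical below 0.12 rad and contact force between the fingers and green_std above 1 N and contact force between the fingers and green_window below 0.3 N and contact force between green_std and gauge below 0.1 N and contact force between green_std and rack below 0.1 N and linear speed of green_std below 0.02 m/s and angular speed of green_std below 0.2 rad/s and z of each of orange_std, blue_std in the frame of rack below 0.013 m and distance of each of orange_std, blue_std from where it was at the start of the episode below 0.008 m); the arm keeps its last pose, push and grip.
It fails at once if the clear window of the green standard is touched by a finger or strikes anything (contact force between the fingers and green_window above 0.3 N or contact force between green_window and anything else above 0.5 N).
It fails at once if the green standard is tipped more than 20 degrees (angle between green_std's own z axis and vertical above 0.35 rad).
It fails at once if the gauge is touched (more than 1 N) by the arm, the fingers or the glass (contact force between any of the arm, the fingers, green_std and gauge above 1 N).
It fails at once if another standard is moved more than 8 mm (distance of any of orange_std, blue_std from where it was at the start of the episode above 0.008 m).
It fails at once if something else on the bench is moved more than 20 mm (distance of any of v_block, caliper, screwdriver, bushing, cleaner, paste_jar from where it was at the start of the episode above 0.02 m).
It also fails if it takes over 40 s, if anything falls off the work surface, if the arm or the gripper's body presses on something with over 40 N, if the wrist force passes 120 N, or if a joint passes its speed limit or range.

## Working session

There is one attempt and no reset: what is moved stays moved. The work goes in short steps, Python scripts to look and compute and a tool call to move; the robot and the scene stay as the last step left them, time stands still between calls to the robot, and variables do not carry over. Pictures are saved under pics/ and viewed, at most 10 in all, crops included, and the job is handed in when it is done.

Besides the shell and the picture viewer there is one more tool, called after "Request:" by a JSON object that holds its "op" and its "data". step_arm: Moves the arm, as the interface text tells. Shift numbers are shares of 300 mm and turn numbers shares of pi rad, none past 1 either way. Its arguments: {"type":"object","properties":{"motion":{"type":"array","items":{"type":"number"}},"gripper":{"type":"number"},"grip_force":{"type":"number"}},"required":["motion"]}

```bash
mkdir -p pics; cat > h.py <<'E'
import numpy as np, cv2
from bench import status, eyes, order, robot
def cam(n):
    i=eyes.camera_info(n); return np.array(i["intrinsics"],float),i["k1"],cv2.Rodrigues(np.array(i["rvec"],float))[0],np.array(i["tvec"],float).ravel()
def ray(c,uv):
    K,k,R,t=c
    p=cv2.undistortPoints(np.array([[uv]],float),K,np.array([k,0,0,0,0.]))[0,0]
    return -R.T@t, R.T@np.array([p[0],p[1],1])
def onz(c,uv,z):
    o,d=ray(c,uv); return o+d*(z-o[2])/d[2]
def tri(*cu):
    A=0;b=0
    for c,uv in cu:
        o,d=ray(c,uv); d=d/np.linalg.norm(d); P=np.eye(3)-np.outer(d,d); A=A+P; b=b+P@o
    x=np.linalg.solve(A,b); return x,[round(float(np.linalg.norm(np.cross(x-ray(c,u)[0],ray(c,u)[1]/np.linalg.norm(ray(c,u)[1])))),4) for c,u in cu]
def proj(c,X):
    K,k,R,t=c
    return cv2.projectPoints(np.array(X,float).reshape(-1,1,3),cv2.Rodrigues(R)[0],t,K,np.array([k,0,0,0,0.]))[0].reshape(-1,2)
E
python3 - <<'E'
from h import *
s=status.sense(); print(s)
for n in ("scene","side","wrist"):
    c=cam(n); print(n,c[0][0,0],c[1],(-c[2].T@c[3]).round(3),c[2][2].round(2))
    cv2.imwrite(f"pics/{n}0.png",eyes.read_camera(n))
a,b,w=[cv2.imread(f"pics/{n}0.png") for n in("scene","side","wrist")]
cv2.imwrite("pics/sw.png",cv2.resize(np.hstack([b,w]),(800,300)))
E
```

```text
{'clock': 0.0, 'joint_pos': array([-7.49207347e+01,  2.81647984e+01,  8.93500057e+01, -1.14911890e-03,
        6.25492835e+01, -6.05120637e+00]), 'joint_vel': array([-0.05569458, -0.01175182,  0.00188365,  0.03011377,  0.04152655,
       -0.03383039]), 'effort': array([-7.93321815e-04, -6.12652588e+01, -2.58182609e+01,  6.92316354e-02,
        4.82430216e-02, -1.09941921e-04]), 'tcp_pos': array([ 0.22525328, -0.58273676,  0.21405541]), 'orientation': array([-1.79936162e+02, -5.74247099e-03,  2.11309988e+01]), 'ft_force': array([-0.09248049,  0.59087523,  0.76492964]), 'torque': array([ 0.03762199,  0.06407538, -0.00645597]), 'finger_force': 0.0, 'finger_gap': 0.09510916658967848}
scene 388.4260467534827 -0.11279168142639544 [1.263 0.074 0.999] [-0.63 -0.06 -0.78]
side 391.3989181574615 0.011367365322109213 [-0.06   0.966  0.733] [ 0.45 -0.73 -0.51]
wrist 311.54785364185375 -0.047140645070966256 [ 0.294 -0.557  0.383] [-0.24 -0.09 -0.97]
```

View pics/scene0.png

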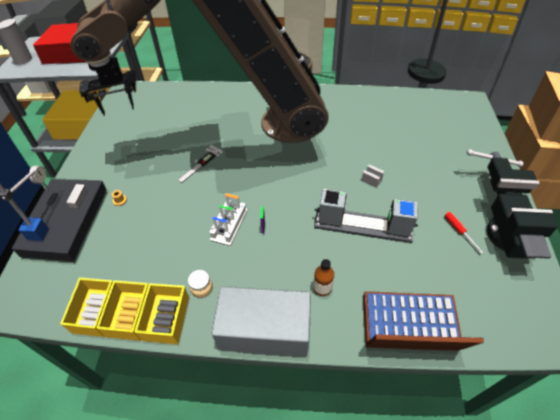

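View pics/side0.png

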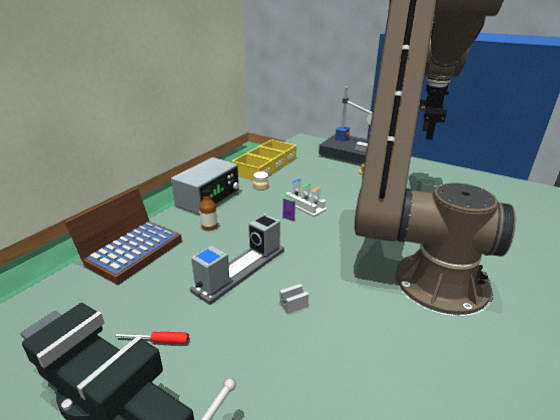

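View pics/wrist0.png

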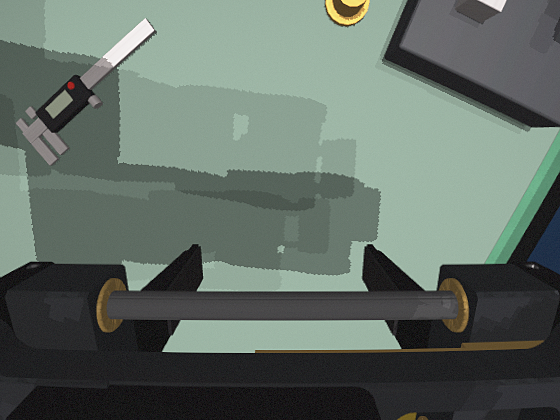

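The scene view shows the rack at about (228,220) with orange, green and blue tops, the purple decoy at (262,220) and the gauge at (365,215). The side view confirms this. The wrist view shows only the caliper and bushing.

```bash
python3 - <<'E'
from h import *
c=cam("scene"); d=cam("side")
for n,uv,z in [("rackctr",(228,222),.01),("purple",(262,228),0),("gaugeL",(318,222),.022),("gaugeR",(412,236),.022),("headL",(332,193),.116),("headR",(404,203),.116),("vb",(373,173),.04),("bottle",(322,290),0),("jar",(200,280),.05),("caliper",(200,165),0)]:
    print(n,onz(c,uv,z).round(3))
for n,uv,z in [("headfar",(264,220),.116),("headnear",(210,252),.116),("rack",(306,203),.01)]: print(n,onz(d,uv,z).round(3))
w=cam("wrist"); s=status.sense(); print((-w[2].T@w[3]-s['tcp_pos']).round(3),w[2].round(2))
for n,r,s in (("scene",(180,190,100,60),5),("side",(275,165,60,60),6)):
    x,y,ww,h=r; im=cv2.imread(f"pics/{n}0.png")[y:y+h,x:x+ww]; cv2.imwrite(f"pics/{n}c.png",cv2.resize(im,None,fx=s,fy=s,interpolation=cv2.INTER_CUBIC))
E
```

```text
rackctr [ 0.527 -0.172  0.01 ]
purple [ 0.537 -0.062 -0.   ]
gaugeL [0.519 0.115 0.022]
gaugeR [0.556 0.406 0.022]
headL [0.478 0.152 0.116]
headR [0.505 0.367 0.116]
vb [0.309 0.301 0.04 ]
bottle [0.744 0.131 0.   ]
jar [ 0.762 -0.209  0.05 ]
caliper [ 0.264 -0.322  0.   ]
headfar [0.498 0.149 0.116]
headnear [0.529 0.356 0.116]
rack [ 0.528 -0.177  0.01 ]
[0.068 0.026 0.168] [[ 0.36 -0.93 -0.  ]
 [-0.9  -0.35  0.26]
 [-0.24 -0.09 -0.97]]
```

View pics/scenec.png

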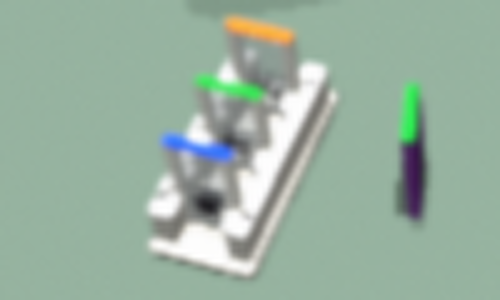

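```bash
python3 - <<'E'
from h import *
c=cam("scene")
a,b=onz(c,(247,208),.01),onz(c,(231,244),.01); print(a,b,np.degrees(np.arctan2(*(b-a)[1::-1])))
a,b=onz(c,(315,224),.01),onz(c,(411,240),.01); print(a,b,np.degrees(np.arctan2(*(b-a)[1::-1])))
E
```

```text
[ 0.46574381 -0.11873023  0.01      ] [ 0.6105852 -0.149506   0.01     ] -11.995757123663957
[0.51826686 0.10608308 0.01      ] [0.56314887 0.40530328 0.01      ] 81.46942563239477
```

Request:
{"op": "step_arm", "data": {"motion": [0.1, 0.15, 0.02, 0, 0, -0.02, 0.2, 0.3, 0.04, 0, 0, -0.04, 0.25, 0.45, 0.06, 0, 0, -0.07, 0.3, 0.6, 0.08, 0, 0, -0.1, 0.35, 0.75, 0.1, 0, 0, -0.13, 0.38, 0.85, 0.1, 0, 0, -0.15, 0.4, 0.95, 0.1, 0, 0, -0.18, 0.4, 1, 0.1, 0, 0, -0.2, 0.4, 1, 0.1, 0, 0, -0.2, 0.4, 1, 0.1, 0, 0, -0.2], "gripper": 1}}

```text
clock: 1.4
tcp_pos: [0.3454, -0.2835, 0.2447]
orientation: [180.0, -0.0, -14.8]
ft_force: [0.9, -0.1, 0.4]
finger_gap: 0.0949
finger_force: 0.0
```

Request:
{"op": "step_arm", "data": {"motion": [0.1, 0.1, 0, 0, 0, 0.005, 0.2, 0.2, 0, 0, 0, 0.01, 0.26, 0.32, 0, 0, 0, 0.016, 0.32, 0.43, 0, 0, 0, 0.016, 0.32, 0.43, 0, 0, 0, 0.016, 0.32, 0.43, 0, 0, 0, 0.016, 0.32, 0.43, 0, 0, 0, 0.016, 0.32, 0.43, 0, 0, 0, 0.016, 0.32, 0.43, 0, 0, 0, 0.016, 0.32, 0.43, 0, 0, 0, 0.016]}}

```text
clock: 2.65
tcp_pos: [0.4413, -0.1542, 0.2447]
orientation: [180.0, -0.0, -12.0]
ft_force: [-0.1, 0.3, 0.2]
finger_gap: 0.0951
finger_force: 0.0
```

```bash
python3 - <<'E'
from h import *
c=cam("wrist"); im=eyes.read_camera("wrist"); cv2.imwrite("pics/w1.png",im); np.savez("w1.npz",K=c[0],k=c[1],R=c[2],t=c[3])
E
```

```text
(no output)
```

View pics/w1.png

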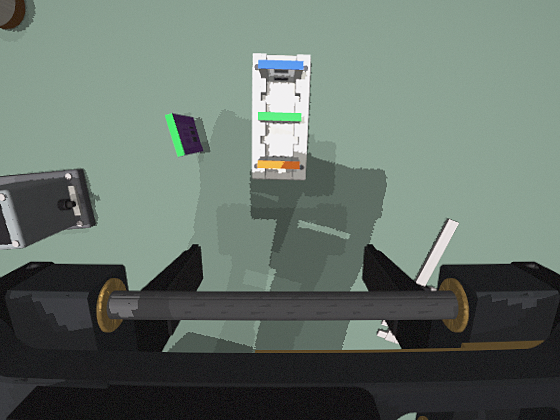

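The wrist view shows blue at (282,65), green at (279,117) and orange at (279,163). The decoy is at (180,133), and the gauge's near head is at the left. I'll take a second view with a sideways baseline.

Request:
{"op": "step_arm", "data": {"motion": [0, -0.1, 0, 0, 0, 0, 0, -0.2, 0, 0, 0, 0, 0, -0.3, 0, 0, 0, 0, 0, -0.3, 0, 0, 0, 0, 0, -0.3, 0, 0, 0, 0, 0, -0.3, 0, 0, 0, 0, 0, -0.3, 0, 0, 0, 0, 0, -0.3, 0, 0, 0, 0, 0, -0.3, 0, 0, 0, 0, 0, -0.3, 0, 0, 0, 0]}}

```text
clock: 3.95
tcp_pos: [0.4413, -0.2439, 0.2447]
orientation: [180.0, 0.0, -12.0]
ft_force: [0.3, -0.7, -0.1]
finger_gap: 0.0951
finger_force: 0.0
```

```bash
cat > m.py <<'E'
from h import *
def tops(im):
    hsv=cv2.cvtColor(im,cv2.COLOR_BGR2HSV); out={}
    for n,lo,hi in (("orange",8,22),("green",50,75),("blue",100,118)):
        m=cv2.inRange(hsv,(lo,130,90),(hi,255,255)); m[235:]=0
        cs=[k for k in cv2.findContours(m,cv2.RETR_EXTERNAL,cv2.CHAIN_APPROX_NONE)[0] if cv2.contourArea(k)>60]
        out[n]=[(tuple(np.round(r[0],1)),tuple(np.round(r[1],1)),round(r[2],1),cv2.boxPoints(r)) for r in map(cv2.minAreaRect,cs)]
    return out
E
python3 - <<'E'
from m import *
c2=cam("wrist"); im=eyes.read_camera("wrist"); cv2.imwrite("pics/w2.png",im)
z=np.load("w1.npz"); c1=(z['K'],float(z['k']),z['R'],z['t'])
t1=tops(cv2.imread("pics/w1.png")); t2=tops(im)
for n in t1:
    for nm,t,c in (("1",t1,c1),("2",t2,c2)):
        for r in t[n]:
            print(n,nm,r[:3])
            b=r[3]; q=[onz(c,p,.09) for p in b]
            e=max(((q[i],q[(i+1)%4]) for i in range(4)),key=lambda e:np.linalg.norm(e[1]-e[0]))
            v=e[1]-e[0]; print("   ctr@.09",np.mean(q,0).round(4),"len",np.linalg.norm(v).round(4),"ang",np.degrees(np.arctan2(v[1],v[0])).round(1))
    # match on rightmost/elongated blob
    for a in t1[n]:
        for b in t2[n]: print("   tri",a[0],b[0],[np.round(x,4) for x in tri((c1,a[0]),(c2,b[0]))])
E
```

```text
orange 1 ((np.float64(278.0), np.float64(164.0)), (np.float64(8.0), np.float64(42.0)), 90.0)
   ctr@.09 [ 0.4844 -0.159   0.09  ] len 0.0433 ang 78.0
orange 2 ((np.float64(194.5), np.float64(182.5)), (np.float64(7.0), np.float64(41.0)), 90.0)
   ctr@.09 [ 0.4841 -0.1591  0.09  ] len 0.0434 ang 77.9
orange 2 ((np.float64(539.2), np.float64(134.2)), (np.float64(26.9), np.float64(34.9)), 81.9)
   ctr@.09 [ 0.4599 -0.5212  0.09  ] len 0.0384 ang 86.8
orange 2 ((np.float64(521.9), np.float64(132.9)), (np.float64(27.2), np.float64(37.4)), 10.1)
   ctr@.09 [ 0.4648 -0.5022  0.09  ] len 0.0373 ang 167.9
   tri (np.float64(278.0), np.float64(164.0)) (np.float64(194.5), np.float64(182.5)) [array([ 0.4842, -0.1589,  0.0892]), array([0.0002, 0.0002])]
   tri (np.float64(278.0), np.float64(164.0)) (np.float64(539.2), np.float64(134.2)) [array([ 0.5265, -0.1732,  0.5192]), array([0.004, 0.004])]
   tri (np.float64(278.0), np.float64(164.0)) (np.float64(521.9), np.float64(132.9)) [array([ 0.5266, -0.1734,  0.5272]), array([0.0035, 0.0035])]
green 1 ((np.float64(174.6), np.float64(134.6)), (np.float
[... 839 characters left out ...]
9.0), np.float64(116.1)) (np.float64(95.5), np.float64(153.5)) [array([ 0.5223, -0.1697,  0.2634]), array([0.0012, 0.0012])]
   tri (np.float64(279.0), np.float64(116.1)) (np.float64(193.0), np.float64(135.5)) [array([ 0.5306, -0.1699,  0.0866]), array([0., 0.])]
blue 1 ((np.float64(280.5), np.float64(64.5)), (np.float64(45.0), np.float64(8.2)), 1.6)
   ctr@.09 [ 0.5767 -0.1814  0.09  ] len 0.0433 ang 76.4
blue 2 ((np.float64(191.0), np.float64(85.2)), (np.float64(44.1), np.float64(8.5)), 1.4)
   ctr@.09 [ 0.5771 -0.1818  0.09  ] len 0.0434 ang 76.1
   tri (np.float64(280.5), np.float64(64.5)) (np.float64(191.0), np.float64(85.2)) [array([ 0.5773, -0.1814,  0.0879]), array([0.0002, 0.0002])]
```

Request:
{"op": "step_arm", "data": {"motion": [0.1, 0.1, -0.05, 0, 0, 0, 0.2, 0.2, -0.15, 0, 0, -0.005, 0.297, 0.245, -0.25, 0, 0, -0.009, 0.297, 0.245, -0.33, 0, 0, -0.009, 0.297, 0.245, -0.4, 0, 0, -0.009, 0.297, 0.245, -0.48, 0, 0, -0.009, 0.297, 0.245, -0.56, 0, 0, -0.009, 0.297, 0.245, -0.62, 0, 0, -0.009, 0.297, 0.245, -0.65, 0, 0, -0.009, 0.297, 0.245, -0.65, 0, 0, -0.009]}}

```text
clock: 5.25
tcp_pos: [0.5303, -0.1705, 0.0494]
orientation: [-180.0, 0.0, -13.6]
ft_force: [0.6, -0.2, 0.4]
finger_gap: 0.0951
finger_force: 0.0
```

```bash
python3 - <<'E'
from h import *
print(status.sense()['tcp_pos'],status.sense()['ft_force'])
cv2.imwrite("pics/w3.png",eyes.read_camera("wrist"))
E
```

```text
[ 0.53033343 -0.17046153  0.04938019] [ 0.5853442  -0.16211125  0.39534402]
```

View pics/w3.png

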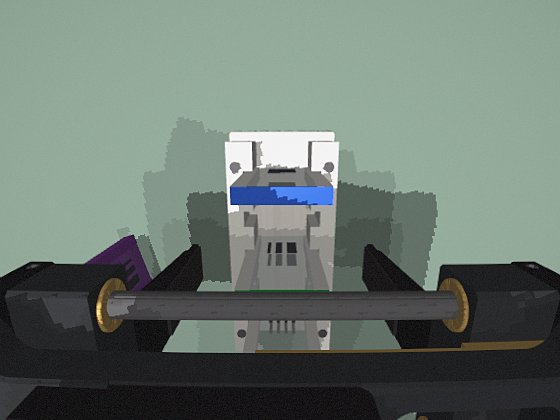

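The rack is centred at column 283 between the fingers (202 and 364), so the alignment is good. I'm closing the gripper.

Request:
{"op": "step_arm", "data": {"motion": [0, 0, 0, 0, 0, 0, 0, 0, 0, 0, 0, 0, 0, 0, 0, 0, 0, 0, 0, 0, 0, 0, 0, 0, 0, 0, 0, 0, 0, 0, 0, 0, 0, 0, 0, 0, 0, 0, 0, 0, 0, 0, 0, 0, 0, 0, 0, 0, 0, 0, 0, 0, 0, 0, 0, 0, 0, 0, 0, 0], "gripper": 0.4, "grip_force": 12}}

```text
clock: 6.55
tcp_pos: [0.5304, -0.1705, 0.0497]
orientation: [180.0, 0.0, -13.6]
ft_force: [0.8, -0.8, -0.6]
finger_gap: 0.0437
finger_force: 12.0
```

Request:
{"op": "step_arm", "data": {"motion": [0, 0, 0.02, 0, 0, 0, 0, 0, 0.05, 0, 0, 0, 0, 0, 0.1, 0, 0, 0, 0, 0, 0.16, 0, 0, 0, 0, 0, 0.22, 0, 0, 0, 0, 0, 0.3, 0, 0, 0, 0, 0, 0.38, 0, 0, 0, 0, 0, 0.45, 0, 0, 0, 0, 0, 0.5, 0, 0, 0, 0, 0, 0.5, 0, 0, 0]}}

```text
clock: 7.8
tcp_pos: [0.5307, -0.1706, 0.2009]
orientation: [180.0, -0.1, -13.6]
ft_force: [-0.1, -0.6, -1.2]
finger_gap: 0.0439
finger_force: 12.0
```

```bash
python3 - <<'E'
from h import *
for n in("scene","side"): cv2.imwrite(f"pics/{n}4.png",eyes.read_camera(n))
a=cv2.imread("pics/scene4.png")[180:260,160:260]; b=cv2.imread("pics/side4.png")[140:220,270:370]
g=cv2.imread("pics/scene4.png")[170:250,300:430]; h=cv2.imread("pics/side4.png")[200:310,180:300]
f=lambda i:cv2.resize(i,(400,300),interpolation=cv2.INTER_CUBIC)
cv2.imwrite("pics/q4.png",np.vstack([np.hstack([f(a),f(b)]),np.hstack([f(g),f(h)])]))
E
```

```text
(no output)
```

View pics/q4.png

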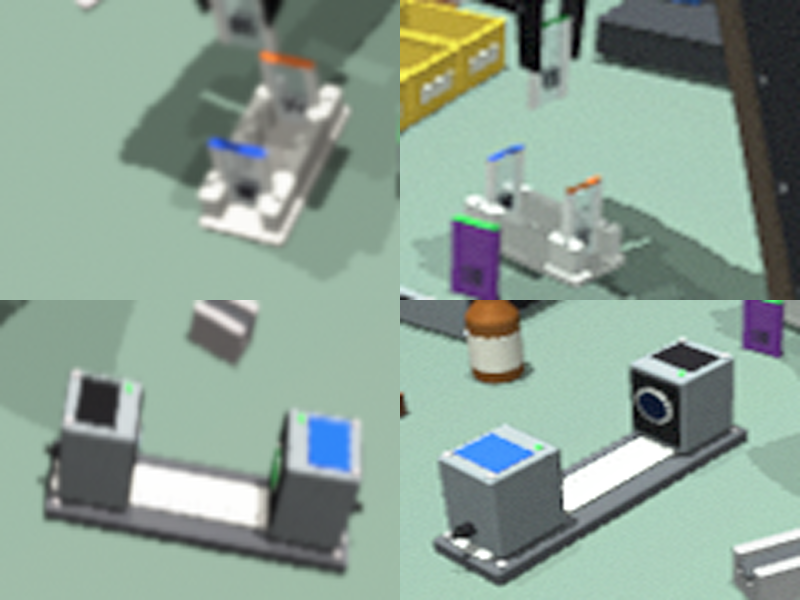

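The glass hangs upright in the fingers and both neighbours are still seated. Next I'll carry it high to a place in front of the gauge, where the wrist camera sees both heads.

Request:
{"op": "step_arm", "data": {"motion": [-0.02, 0.04, 0.02, 0, 0, 0, -0.06, 0.14, 0.05, 0, 0, 0, -0.11, 0.27, 0.1, 0, 0, 0, -0.16, 0.4, 0.13, 0, 0, 0, -0.21, 0.53, 0.13, 0, 0, 0, -0.26, 0.66, 0.13, 0, 0, 0, -0.3, 0.79, 0.13, 0, 0, 0, -0.34, 0.91, 0.13, 0, 0, 0, -0.36, 0.97, 0.13, 0, 0, 0, -0.37, 1, 0.13, 0, 0, 0]}}

```text
clock: 9.15
tcp_pos: [0.4185, 0.1306, 0.2386]
orientation: [180.0, 0.0, -13.5]
ft_force: [-0.5, -1.2, -1.2]
finger_gap: 0.0439
finger_force: 12.0
```

Request:
{"op": "step_arm", "data": {"motion": [0, 0.04, 0, 0, 0, 0, 0, 0.12, 0, 0, 0, 0, 0, 0.2, 0, 0, 0, 0, 0, 0.24, 0, 0, 0, 0, 0, 0.27, 0, 0, 0, 0, 0, 0.27, 0, 0, 0, 0, 0, 0.27, 0, 0, 0, 0, 0, 0.27, 0, 0, 0, 0, 0, 0.27, 0, 0, 0, 0, 0, 0.27, 0, 0, 0, 0]}}

```text
clock: 10.4
tcp_pos: [0.4195, 0.2104, 0.2387]
orientation: [180.0, -0.0, -13.6]
ft_force: [0.0, 0.5, -1.5]
finger_gap: 0.0437
finger_force: 12.0
```

```bash
python3 - <<'E'
from h import *
c=cam("wrist"); im=eyes.read_camera("wrist"); cv2.imwrite("pics/w5.png",im); np.savez("w5.npz",K=c[0],k=c[1],R=c[2],t=c[3])
E
```

```text
(no output)
```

View pics/w5.png

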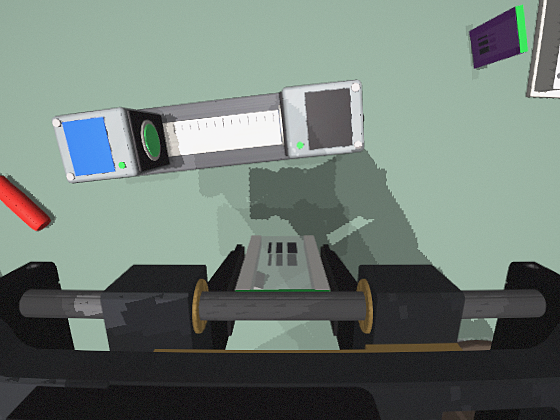

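The gauge shows clearly: left head top corners are about (52,119), (120,108), (136,174), (71,183) and right head ones about (283,92), (358,80), (363,150), (287,157). I'll take a second view for height and refine.

Request:
{"op": "step_arm", "data": {"motion": [0, 0.06, 0, 0, 0, 0, 0, 0.14, 0, 0, 0, 0, 0, 0.2, 0, 0, 0, 0, 0, 0.2, 0, 0, 0, 0, 0, 0.2, 0, 0, 0, 0, 0, 0.2, 0, 0, 0, 0, 0, 0.2, 0, 0, 0, 0, 0, 0.2, 0, 0, 0, 0, 0, 0.2, 0, 0, 0, 0]}}

```text
$.motion: bad value
```

```bash
python3 - <<'E'
from h import *
c=cam("wrist"); im=eyes.read_camera("wrist"); cv2.imwrite("pics/w6.png",im); np.savez("w6.npz",K=c[0],k=c[1],R=c[2],t=c[3])
z=np.load("w5.npz"); c5=(z['K'],float(z['k']),z['R'],z['t'])
x,y=proj(c,[onz(c5,(207,130),.116)])[0]; print(x,y)
oy=int(y)-57; ox=int(x)-160; print(ox,oy)
f=lambda i,x,y:cv2.resize(i[y:y+115,x:x+320],(800,288),interpolation=cv2.INTER_LINEAR)
cv2.imwrite("pics/q6.png",np.vstack([f(cv2.imread("pics/w5.png"),50,75),f(im,ox,oy)]))
E
```

```text
207.04302596765723 129.97076604993885
47 72
```

View pics/q6.png

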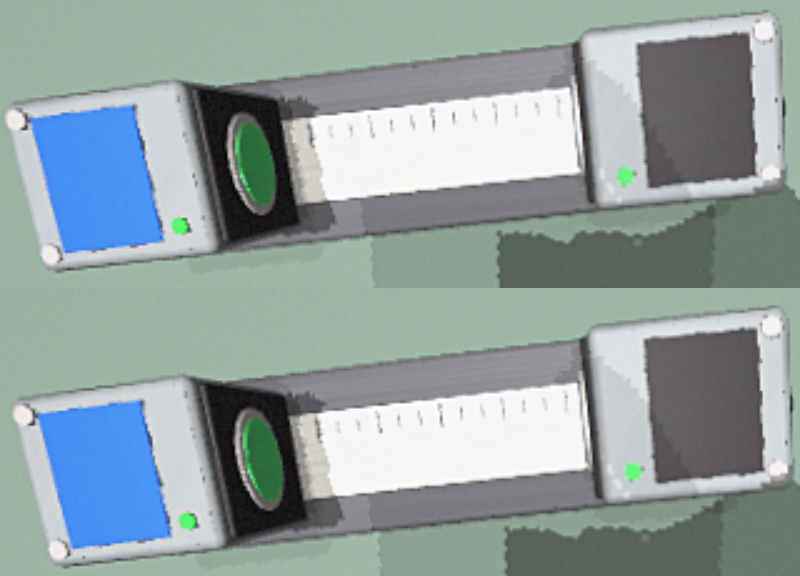

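The crops give head corners and the four white screws at (17,119), (52,254), (764,30) and (770,174), at 2.5x from offset (50,75). My move call was one row short and was refused, so I'm repeating it.

Request:
{"op": "step_arm", "data": {"motion": [0, 0.06, 0, 0, 0, 0, 0, 0.14, 0, 0, 0, 0, 0, 0.2, 0, 0, 0, 0, 0, 0.2, 0, 0, 0, 0, 0, 0.2, 0, 0, 0, 0, 0, 0.2, 0, 0, 0, 0, 0, 0.2, 0, 0, 0, 0, 0, 0.2, 0, 0, 0, 0, 0, 0.2, 0, 0, 0, 0, 0, 0.2, 0, 0, 0, 0]}}

```text
clock: 11.75
tcp_pos: [0.4194, 0.2705, 0.2387]
orientation: [180.0, -0.0, -13.6]
ft_force: [0.2, 0.4, -0.4]
finger_gap: 0.0438
finger_force: 12.0
```

```bash
python3 - <<'E'
from h import *
c=cam("wrist"); im=eyes.read_camera("wrist"); cv2.imwrite("pics/w7.png",im)
z=np.load("w5.npz"); c5=(z['K'],float(z['k']),z['R'],z['t']); i5=cv2.imread("pics/w5.png")
P=np.array([(17,119),(52,254),(764,30),(770,174),(5,107),(187,81),(217,252),(45,270),(582,33),(595,207),(787,193),(778,12)],float)/2.5-0.3+[50,75]
T=[]
for p in P:
    g=proj(c,[onz(c5,p,.116)])[0]; a=cv2.getRectSubPix(i5,(19,19),tuple(map(float,p)))
    b=cv2.getRectSubPix(im,(41,41),tuple(map(float,g)))
    r=cv2.matchTemplate(b,a,cv2.TM_CCOEFF_NORMED); _,v,_,(mx,my)=cv2.minMaxLoc(r)
    def sub(l,m,h): return 0.5*(l-h)/(l-2*m+h)
    if 0<mx<22 and 0<my<22: fx,fy=mx+sub(*r[my,mx-1:mx+2]),my+sub(*r[my-1:my+2,mx])
    else: fx,fy=mx,my
    q=g+[fx-11,fy-11]; X,e=tri((c5,p),(c,q)); T.append(X); print(p.round(1),q.round(1),round(v,3),X.round(4),e, onz(c5,p,.116).round(4))
S=np.array([onz(c5,p,.116) for p in P])
ang=lambda v:round(float(np.degrees(np.arctan2(v[1],v[0]))),2)
print("screws ctr",S[:4].mean(0).round(4),ang(S[:2].mean(0)-S[2:4].mean(0)),np.linalg.norm(S[:2].mean(0)-S[2:4].mean(0)))
L,R=S[4:8].mean(0),S[8:12].mean(0); print("corners",L.round(4),R.round(4),((L+R)/2).round(4),ang(L-R),np.linalg.norm(L-R),"expect .212")
# refine fit: rigid 2D of corners to model
M=np.array([(-32,142),(-32,70),(32,70),(32,142),(-32,-70),(32,-70),(32,-142),(-32,-142)])/1e3
for nm,D in (("plane",S[4:,:2]),("tri",np.array(T)[4:,:2])):
    mm,dm=M.mean(0),D.mean(0); U,_,V=np.linalg.svd((M-mm).T@(D-dm)); Rr=(U@V).T
    print(nm,dm.round(4),"yaw gauge x",ang(Rr[:,0]),np.linalg.det(Rr).round(2),"res mm",(1e3*((M-mm)@Rr.T-(D-dm))).round(1).tolist())
print(status.sense()['tcp_pos'],np.mean(T,0)[2])
E
```

```text
[ 56.5 122.3] [115.9 104.7] 0.962 [0.5517 0.3922 0.1159] [0.0, 0.0] [0.5516 0.3921 0.116 ]
[ 70.5 176.3] [128.1 160.8] 0.96 [0.5018 0.3986 0.1161] [0.0, 0.0] [0.5018 0.3987 0.116 ]
[355.3  86.7] [422.2  70.5] 0.945 [0.5151 0.1209 0.1152] [0.0, 0.0] [0.515  0.1211 0.116 ]
[357.7 144.3] [422.6 129.3] 0.807 [0.4656 0.1284 0.1176] [0.0002, 0.0002] [0.4656 0.1281 0.116 ]
[ 51.7 117.5] [111.1  99.8] 0.962 [0.5568 0.395  0.1158] [0.0, 0.0] [0.5568 0.3949 0.116 ]
[124.5 107.1] [186.6  91.5] 0.947 [0.5484 0.3284 0.1086] [0.0008, 0.0008] [0.5477 0.3251 0.116 ]
[136.5 175.5] [196.3 159.7] 0.92 [0.4869 0.3364 0.1144] [0.0001, 0.0001] [0.4868 0.3356 0.116 ]
[ 67.7 182.7] [125.3 167.4] 0.92 [0.4966 0.4025 0.1181] [0.0001, 0.0001] [0.4968 0.404  0.116 ]
[282.5  87.9] [348.5  71. ] 0.818 [0.5296 0.1834 0.1105] [0.0001, 0.0001] [0.5288 0.1836 0.116 ]
[287.7 157.5] [349.4 142.8] 0.796 [0.468  0.1931 0.1048] [0.0001, 0.0001] [0.4689 0.1931 0.116 ]
[364.5 151.9] [429.3 137.6] 0.699 [0.4572 0.1238 0.1185] [0.0005, 0.0005] [0.4574 0.1232 0.116 ]
[360.9  79.5] [428.3  63.3] 0.969 [0.5197 0.1153 0.1162] [0.0, 0.0] [0.5197 0.1152 0.116 ]
screws ctr [0.5085 0.26   0.116 ] 82.33 0.27325447791092655
corners [0.522  0.3649 0.116 ] [0.4937 0.1538 0.116 ] [0.5079 0.2593 0.116 ] 82.36 0.21300039158109482 expect .212
plane [0.5079 0.2593] yaw gauge x 172.24 -1.0 res mm [[2.0, 0.8], [1.3, -0.7], [-1.2, -2.6], [-1.4, 0.4], [1.3, 2.1], [-2.2, 1.2], [-0.4, -0.2], [0.7, -0.9]]
tri [0.5079 0.2597] yaw gauge x 172.26 -1.0 res mm [[1.9, 1.1], [0.6, -3.6], [-1.3, -3.0], [-1.3, 2.3], [0.6, 2.7], [-1.2, 1.5], [-0.1, -0.4], [0.8, -0.6]]
[0.41942639 0.27049368 0.23863648] 0.11431713545467816
```

Request:
{"op": "step_arm", "data": {"motion": [0.03, 0, 0, 0, 0, 0.03, 0.07, -0.01, 0, 0, 0, 0.08, 0.12, -0.02, 0, 0, 0, 0.13, 0.17, -0.03, 0, 0, 0, 0.18, 0.22, -0.036, 0, 0, 0, 0.23, 0.26, -0.036, 0, 0, 0, 0.28, 0.28, -0.036, 0, 0, 0, 0.33, 0.296, -0.036, 0, 0, 0, 0.38, 0.296, -0.036, 0, 0, 0, 0.43, 0.296, -0.036, 0, 0, 0, 0.47]}}

```text
clock: 13.05
tcp_pos: [0.5083, 0.2597, 0.2385]
orientation: [-180.0, 0.0, 71.3]
ft_force: [0.3, -0.0, -1.0]
finger_gap: 0.0439
finger_force: 12.0
```

Request:
{"op": "step_arm", "data": {"motion": [0, 0, 0, 0, 0, 0.04, 0, 0, 0, 0, 0, 0.063, 0, 0, -0.03, 0, 0, 0.063, 0, 0, -0.08, 0, 0, 0.063, 0, 0, -0.12, 0, 0, 0.063, 0, 0, -0.16, 0, 0, 0.063, 0, 0, -0.2, 0, 0, 0.063, 0, 0, -0.2, 0, 0, 0.063, 0, 0, -0.2, 0, 0, 0.063, 0, 0, -0.2, 0, 0, 0.063]}}

```text
clock: 14.3
tcp_pos: [0.5084, 0.2598, 0.1791]
orientation: [180.0, -0.0, 82.3]
ft_force: [0.8, -0.7, -0.8]
finger_gap: 0.0438
finger_force: 12.0
```

```bash
python3 - <<'E'
from h import *
s=status.sense(); print(s['tcp_pos'].round(4),s['orientation'].round(2))
c=cam("wrist"); im=eyes.read_camera("wrist"); cv2.imwrite("pics/w8.png",im)
for n in("scene","side"): cv2.imwrite(f"pics/{n}8.png",eyes.read_camera(n))
y=np.radians(s['orientation'][2]); tx=np.array([np.cos(y),np.sin(y),0]); ty=np.array([np.sin(y),-np.cos(y),0]); t=s['tcp_pos']
P=[t+tx*.004+ty*a+[0,0,b] for a,b in((-.022,-.0397),(.022,-.0397),(-.009,-.0237),(.009,-.0237),(-.009,-.0057),(.009,-.0057))]
p=proj(c,P); print(p.round(1))
# annotated composite
for q in p: cv2.circle(im,tuple(int(round(v)) for v in q),1,(0,0,255),-1)
A=cv2.resize(im[200:320,200:360],(400,300)); out=[A]
for n in("scene","side"):
    i=cv2.imread(f"pics/{n}8.png"); q=proj(cam(n),P)
    m=q.mean(0).astype(int); print(n,q.round(1).tolist())
    for v in q: i[int(round(v[1])),int(round(v[0]))]=(0,0,255)
    out.append(cv2.resize(i[m[1]-45:m[1]+45,m[0]-60:m[0]+60],(400,300),interpolation=cv2.INTER_NEAREST))
out.append(cv2.resize(im,(400,300)))
cv2.imwrite("pics/q8.png",np.vstack([np.hstack(out[:2]),np.hstack(out[2:])]))
E
```

```text
[0.5084 0.2598 0.1791] [ 1.7995e+02 -2.0000e-02  8.2330e+01]
[[250.6 235.6]
 [313.2 235.6]
 [268.2 243.4]
 [295.7 243.4]
 [266.9 253.6]
 [297.  253.6]]
scene [[371.5, 191.9], [370.5, 203.1], [372.1, 191.5], [371.7, 196.1], [373.0, 187.4], [372.7, 192.0]]
side [[243.0, 233.3], [231.6, 227.6], [239.3, 226.6], [234.6, 224.3], [239.0, 221.0], [234.2, 218.7]]
```

View pics/q8.png

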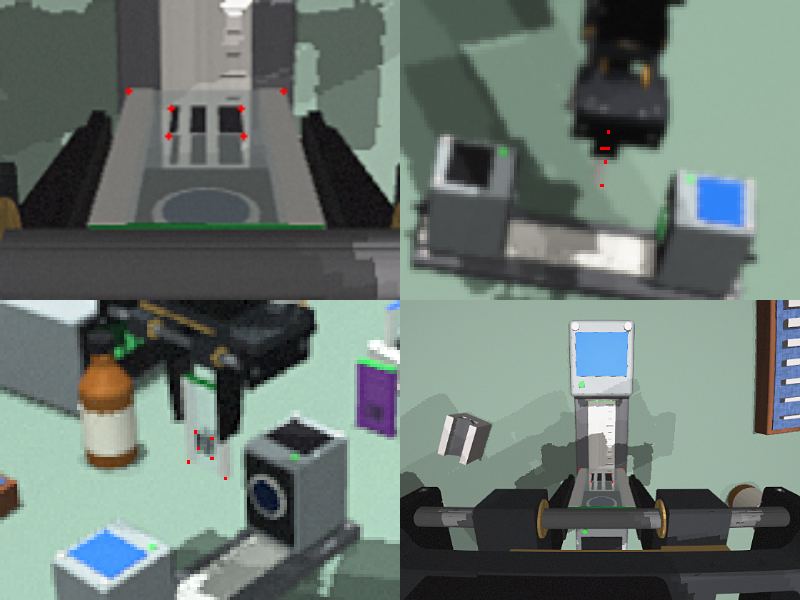

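The predicted corners and pattern (red) fall on the glass in all views, so the hold is as assumed. The glass is also square with the gauge base. Now lowering.

Request:
{"op": "step_arm", "data": {"motion": [0, 0, -0.03, 0, 0, 0, 0, 0, -0.08, 0, 0, 0, 0, 0, -0.13, 0, 0, 0, 0, 0, -0.18, 0, 0, 0, 0, 0, -0.22, 0, 0, 0, 0, 0, -0.26, 0, 0, 0, 0, 0, -0.285, 0, 0, 0, 0, 0, -0.298, 0, 0, 0, 0, 0, -0.298, 0, 0, 0, 0, 0, -0.298, 0, 0, 0]}}

```text
clock: 15.7
tcp_pos: [0.5084, 0.2598, 0.0896]
orientation: [180.0, -0.0, 82.3]
ft_force: [-0.1, -0.2, -0.2]
finger_gap: 0.0438
finger_force: 12.0
```

```bash
python3 - <<'E'
from h import *
im=eyes.read_camera("wrist"); cv2.imwrite("pics/w9.png",im)
s=status.sense(); print(s['clock'],s['tcp_pos'].round(4),s['orientation'].round(2),s['ft_force'].round(2),s['finger_gap'],s['finger_force'])
# glass pattern/bottom unchanged in the hand?
a=cv2.imread("pics/w8.png")[285:292,240:325]; g=lambda i:np.argwhere(cv2.inRange(cv2.cvtColor(i,cv2.COLOR_BGR2HSV)[270:300,230:340],(50,130,40),(75,255,255))).mean(0)
print(g(cv2.imread("pics/w8.png")),g(im))
E
```

```text
15.75 [0.5084 0.2598 0.0896] [ 1.7996e+02 -2.0000e-02  8.2330e+01] [-0.49  0.1  -0.22] 0.04413048817030307 11.999615281820297
[20.28110599 49.88018433] [20.35609756 51.5804878 ]
```

The pose is on target, the grip is steady at 12 N, and no contact force shows. Handing in.

```bash
python3 -c "
from bench import order; print(order.close_job())"
```

```text
the job is handed in; nothing more can be done
None
```

The job is handed in (no verdict was returned): the green standard is held still at 12 N by its frosted edges, upright and square in the beam, with its pattern within about 1 mm of the measured light centre and no sign of contact with the gauge.

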